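# Prove the stop of the drum spinning stand

### The job

Test the stop of the drum spinning stand: with closed fingertips press the red mushroom stop in until it latches and take the fingers off it, then push a wing of the mushroom clockwise (seen from above) until it pops back out, and let it go. Then press the blue reset button right down and move clear. Only press and push, never grip or force anything, and leave the white jog button and the loose parts alone.

Things in the scene. Friction and masses are not known exactly. Their poses are not given: they have to be found in the camera images.
- stop_station: yellow stop box 120 x 120 mm, 65 mm tall, fixed to the 12 mm thick iron plate, carrying the red mushroom stop in the middle of its top; origin at the centre of its underside, x and y along its sides, z up
- stop_top (a point): centre of the flat top (22 mm across) of the red mushroom, a 44 mm dome that carries two opposite wings; it moves with the mushroom. Popped out, it stands 38 mm above the yellow box; a centred press straight down drives it in
- wing_left (a point): the left wing (towards the box's +y when not twisted), at 43 mm from the mushroom's axis, mid-height, 13 mm below stop_top. Each wing is 10 mm thick, 14 mm tall and reaches from the dome to 50 mm from the axis; popped out its underside stands 18 mm above the yellow box, latched 10 mm. A finger beside the wing pushes it round: clockwise takes the left wing towards the box's +x
- wing_right (a point): the same point on the right wing (towards the box's -y); clockwise takes it towards the box's -x
- stop_push (a joint): how far the mushroom is in, m: 0 popped out, 0.008 latched (a spring pawl snaps over it from about 0.008; press on to 0.010), 0.011 hard bottom. Starts popped out. The push grows from 4 to about 9 N. Let go latched, it stays in
- stop_twist (a joint): turn of the mushroom clockwise seen from above, rad: 0 at rest, 0.9 hard stop; a light spring (up to 0.08 N m) returns it to 0 when let go. Twisted past about 0.6 while latched, it is freed and pops out by itself
- reset_box: grey box 70 x 70 mm, 45 mm tall, fixed to the plate, with the blue reset button on top; origin under its centre. It may be left or right of the stop box
- reset_top (a point): centre of the top of the blue reset button, 28 mm across; press straight down
- reset (a joint): how far the blue button is pressed, m: 0 out, 0.006 fully down (about 5 N); springs back
- jog_box: grey box like the reset box, with the white jog button on top, on the other side; origin under its centre
- jog (a joint): how far the white jog button is pressed, m, 0 to 0.006. Not to be pressed
- funnel_stand: brass funnel 68 mm wide in a steel ring stand on a 110 x 80 mm foot, 202 mm tall; origin under its foot. Bystander
- cup1: tarnished brass bearing cup, 40 mm across, 24 mm tall; origin under its centre. Bystander
- cup2: second tarnished brass bearing cup, same size. Bystander
- band: green enamel drum band, a ring 90 mm across, 28 mm tall; origin under its centre. Bystander
- bead: bone-coloured spacer bead, 22 mm across, 14 mm tall; origin under its centre. Bystander
- punch: stubby steel punch standing on its head, point up, 18 mm thick at the foot, 70 mm tall; origin under its centre. Bystander

How it is judged:
By the outcome, as a careful person would: the job done as asked, in the order asked, and still so for the second after the job is handed in, with the robot touching nothing.
It also fails if it takes over 64 s, if anything falls off the work surface, if the arm or the gripper's body presses on something with over 40 N, if the wrist force passes 120 N, or if a joint passes its speed limit or range.

### The arm

A 7-joint arm with a two-finger parallel gripper is mounted at the origin on the work surface. World frame = base frame: x ahead of the robot, y to its left, z up, the work surface at z = 0. Lengths are in m, angles in rad, forces in N, time in s.
With the tool pointing down it reaches from about 0.425 to 0.875 m from the base axis. Payload 9.9 kg.
Tool frame: the origin (TCP) lies between the finger pads; the fingertips stand ctrl.tip_extent ahead of it and the grasp point (between the pads) lies 6 mm ahead of it (ctrl.tip_extent is the distance from the TCP to the fingertips, in m); z points along the fingers, y is the line along which they close (so a half turn about z gives the same grasp; the last joint's range is limited). The gripper opens to 85 mm and grips with 20 to 120 N. Pads are 22 mm wide; open, the fingers measure 114 mm over their backs; the gripper's body (76 mm by 85 mm) begins 54 mm behind the grasp point. The pads swing forward as they close: fully open they stand 13 mm farther back than shut.
Start: joints at [1.179, 0.576, 0.025, 1.437, -0.015, 1.129, -0.057], TCP at [0.205, -0.643, 0.256] pointing down, gripper open.
Joint ranges: [-2.76, 2.76], [-0.34, 2.15], [-1.52, 1.57], [0.19, 2.46], [-1.09, 4.23], [0.17, 1.99], [-2.82, 2.82]. Speed limits (rad/s): [2.22, 2.22, 3.01, 3.01, 3.14, 3.14, 3.14].

### API

Orientations are given as a 3x3 rotation matrix whose columns are the frame's x, y, z axes.
In Python, from plant import ctrl, vision, order gives the robot as it stands.
- The arm moves only by the tool jog_arm, never from a script. Its argument "moves" is a list of rows, each a list of 6 numbers: the shift along the tool's x, y, z in cm, then the turn, a rotation vector about the tool's x, y, z in degrees. In form: [[dx, dy, dz, ax, ay, az], ...]. A call has 1 to 5 rows; each row is the pose to reach, as a shift and turn from the pose commanded when the call began, along the tool's axes at that moment; what a row does not reach only later rows make up. A row lasts 1/8 s, in which the tool goes at most 62.5 mm and 10.7 degrees, less where a joint would pass 70% of its speed; a pose out of reach is approached as far as the arm can. A call with a gripper value outside its range is refused whole. "claw" is the finger opening in cm, from 0 to 8.54, set as the call begins (left out, the last holds). The fingers move at their own pace and stop on an object; "force" is the grip in N (left out, the last holds). Time passes only in rows, so rows that repeat a pose let the fingers close. It gives the time, the measured TCP pose, the force, the opening and the grip force at its end, in the units of the state.
- ctrl.read_state(): the state, without advancing time (a new reading comes with each control period).
- vision.get_image(name): name is "scene" or "top"; returns the picture (420x560x3 uint8, red, green, blue); there is no depth.
- vision.camera_params(name): a dict with "fov_y" (degrees; the focal length in pixels is half the picture's height over the tangent of half this angle, whatever the lens; pixels are square), "cx", "cy" (the principal point, pixels), "R" (3x3) and "t" (3): a world point X has camera coordinates R X + t. Camera axes: x right, y down, z forward; pixel columns grow to the right and rows downward; lengths in m; the calibration is good to about 2 mm. A picture is of the moment at which its call begins. camera_params takes no time and is no camera call.
- order.finish_job(): hands the job in; it is judged then, once.
The state is a dict: "t": time; "joints": joint angles; "joint_vel": joint speeds; "joint_torque": joint torques, N m; "tool_pos": TCP position; "tool_rot": TCP orientation; "contact_force": force on the tool from outside, world axes, zero at the start; "torque": the same for the moment, N m; "width": opening from 0.0 (shut) to 1.0 (fully open); "grip_force": force on a finger pad.
Only numpy, scipy, OpenCV 4.12 (cv2) and the standard library are available. Lean on these libraries where they do the work, as an engineer would, in place of code of your own. Each camera call takes 0.05 s, during which the arm holds its last target. There are 200 camera calls.

## Working session

There is one attempt and no reset: what is moved stays moved. The work goes in short steps, Python scripts to look and compute and a tool call to move; the robot and the scene stay as the last step left them, time stands still between calls to the robot, and variables do not carry over. Pictures are saved under pics/ and viewed, at most 10 in all, crops included, and the job is handed in when it is done.

Besides the shell and the picture viewer there is one more tool, called after "Call:" by a JSON object that holds its "method" and its "body". jog_arm: Moves the arm, as the interface text tells. Its arguments: {"type":"object","properties":{"moves":{"type":"array","items":{"type":"array","items":{"type":"number"}}},"claw":{"type":"number"},"force":{"type":"number"}},"required":["moves"]}

```bash
mkdir -p pics
python3 - <<'E'
from plant import ctrl, vision
import cv2
for n in("scene","top"):
    cv2.imwrite(f"pics/{n}0.png",vision.get_image(n)[:,:,::-1]); print(n,vision.camera_params(n))
print(ctrl.tip_extent,ctrl.read_state())
E
```

```text
scene {'fov_y': 50.9012233427151, 'cx': 279.7084181770066, 'cy': 211.98103927160255, 'R': array([[-0.17206365,  0.98488884,  0.01969983],
       [ 0.67898949,  0.1330632 , -0.72198855],
       [-0.71369978, -0.11085201, -0.6916245 ]]), 't': array([ 0.0644847 , -0.30390259,  1.34436046])}
top {'fov_y': 57.11435027522411, 'cx': 283.6531901359267, 'cy': 208.87882140556343, 'R': array([[ 2.78647652e-02, -9.99600063e-01,  4.82371600e-03],
       [-9.79436918e-01, -2.82666733e-02, -1.99760655e-01],
       [ 1.99817114e-01,  8.41758229e-04, -9.79832849e-01]]), 't': array([0.02011936, 0.5888693 , 0.88808114])}
0.025 {'t': 0.1, 'joints': array([ 1.17919839,  0.57646575,  0.02482703,  1.43783576, -0.01498653,
        1.12900539, -0.05652191]), 'joint_vel': array([ 0.00086917, -0.00304358,  0.00124863, -0.00165773,  0.00046791,
       -0.00010413, -0.00030799]), 'joint_torque': array([ 4.60903175e-03, -7.67304397e+01,  2.25721322e+00, -2.86606729e+01,
        1.57468230e-02,  8.65295733e-03,  1.45551769e-05]), 'tool_pos': array([ 0.20439964, -0.64291297,  0.25551235]), 'tool_rot': array([[ 9.52992925e-01,  3.02992069e-01, -5.39226598e-04],
       [ 3.02992538e-01, -9.52991853e-01,  1.43177205e-03],
       [-8.00629797e-05, -1.52785027e-03, -9.99998830e-01]]), 'contact_force': array([-0.34520065,  0.28881552, -0.9296921 ]), 'torque': array([ 0.00550826, -0.03363145,  0.01527825]), 'grip_force': 0.0, 'width': 1.0011251554558638}
```

View pics/scene0.png

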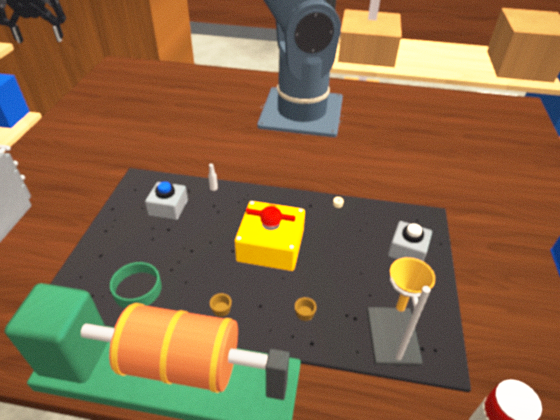

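View pics/top0.png

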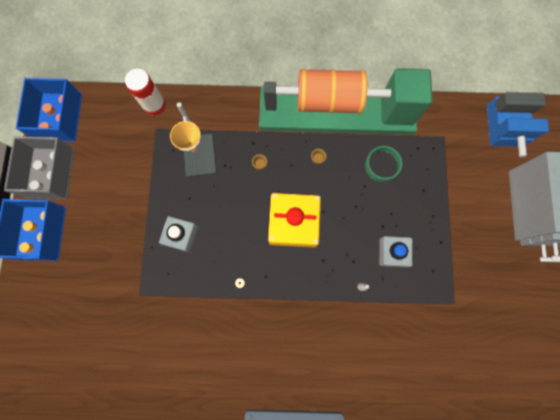

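The top picture shows the stop at (295,216), its wings from about (275,215) to (316,217), blue reset at (399,251) and white jog at (175,232). The scene picture shows the stop at (270,215), blue at (165,188) and the punch beside it at (212,178).

```bash
cat > h.py <<'E'
import cv2, numpy as np
from plant import ctrl, vision
def cam(n):
    p=vision.camera_params(n); f=210/np.tan(np.radians(p['fov_y']/2)); return f,p
def ray(n,u,v):
    f,p=cam(n); d=p['R'].T@np.array([(u-p['cx'])/f,(v-p['cy'])/f,1]); return -p['R'].T@p['t'],d
def atz(n,uv,z):
    o,d=ray(n,*uv); return o+d*(z-o[2])/d[2]
def tri(a,b):
    (o,d),(p,e)=ray("top",*a),ray("scene",*b); s=np.linalg.lstsq(np.c_[d,-e],p-o,rcond=None)[0]
    return (o+s[0]*d+p+s[1]*e)/2, np.linalg.norm(o+s[0]*d-p-s[1]*e)
def blob(img,col,box):
    h=cv2.cvtColor(img,cv2.COLOR_RGB2HSV); x0,y0,x1,y1=box; H,S,V=cv2.split(h)
    m={'red':((H<8)|(H>172))&(S>150)&(V>80),'blue':(H>100)&(H<130)&(S>120),'yellow':(H>20)&(H<35)&(S>150)&(V>90)}[col]
    k=np.zeros_like(H); k[y0:y1,x0:x1]=m[y0:y1,x0:x1]; return k
def cen(k):
    m=cv2.moments(k,True); return (m['m10']/m['m00'],m['m01']/m['m00']),m['m00']
E
python3 - <<'E'
from h import *
t,s=vision.get_image("top"),vision.get_image("scene")
rt,rs=blob(t,'red',(260,185,330,255)),blob(s,'red',(225,190,320,250))
bt,bs=blob(t,'blue',(375,230,420,270)),blob(s,'blue',(145,170,190,205))
for a,b in((rt,rs),(bt,bs)):
    a,b=cen(a),cen(b); print(a,b,tri(a[0],b[0]))
print("red@.105",atz("top",cen(rt)[0],.105),"blue@.065",atz("top",cen(bt)[0],.065))
y,x=np.nonzero(rt); 
for i in(x.argmin(),x.argmax()): print("wing end",x[i],y[x==x[i]].mean(),atz("top",(x[i],y[x==x[i]].mean()),.102))
k=blob(t,'yellow',(260,185,330,255))|rt; r=cv2.minAreaRect(cv2.findNonZero(k)); print(r,[atz("top",q,.077) for q in cv2.boxPoints(r)])
big=np.hstack([cv2.resize(t[180:270,260:430],None,fx=4,fy=4)[:,:,::-1]]); cv2.imwrite("pics/c0.png",big)
E
```

```text
((294.60070671378094, 216.15547703180212), 283.0) ((270.20861678004536, 215.66213151927437), 441.0) (array([0.56296443, 0.01125144, 0.10057366]), np.float64(0.0011031126582473827))
((399.7191780821918, 250.06164383561645), 146.0) ((164.24137931034483, 187.0758620689655), 145.0) (array([ 0.49308783, -0.23920689,  0.0747246 ]), np.float64(0.0026853779344899182))
red@.105 [0.56222277 0.0108309  0.105     ] blue@.065 [ 0.49442383 -0.24352352  0.065     ]
wing end 275 214.5 [0.5653918  0.05659806 0.102     ]
wing end 315 217.0 [ 0.5621442  -0.03689078  0.102     ]
((293.8536071777344, 219.28176879882812), (50.614158630371094, 51.2448616027832), 3.012787342071533) [array([0.49972121, 0.07327438, 0.077     ]), array([0.6244364 , 0.07126527, 0.077     ]), array([ 0.6213571 , -0.05160302,  0.077     ]), array([ 0.49681678, -0.04633192,  0.077     ])]
```

View pics/c0.png

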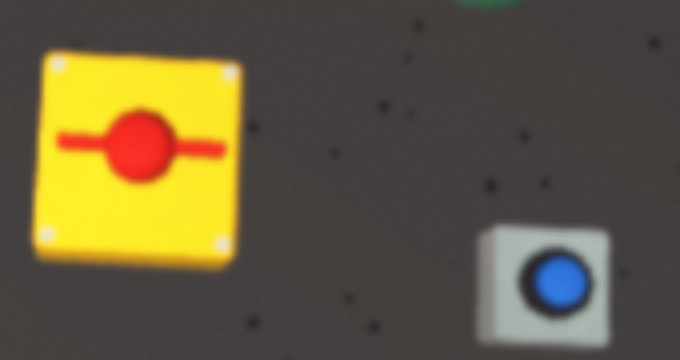

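The crop shows the mushroom at crop (140,146), wings from (60,140) to (222,150), and the blue button at (562,282). The box is turned only about -2° and the stop is at about (0.562, 0.011), with heights as expected. I'll approach with the fingers closed.

Call:
{"method": "jog_arm", "body": {"moves": [[53.9,-51.5,3,0,0,17.6],[53.9,-51.5,3,0,0,17.6],[53.9,-51.5,3,0,0,17.6],[53.9,-51.5,3,0,0,17.6],[53.9,-51.5,3,0,0,17.6]], "claw": 0, "force": 20}}

```text
t: 0.82
tool_pos: [0.3551, -0.3674, 0.2437]
tool_rot: [[1.0, 0.001, 0.0], [0.001, -1.0, -0.0], [0.0, 0.0, -1.0]]
contact_force: [1.2, 0.3, 0.1]
width: -0.0
grip_force: 0.0
```

Call:
{"method": "jog_arm", "body": {"moves": [[20.7,-37.8,4,0,0,0],[20.7,-37.8,4,0,0,0],[20.7,-37.8,4,0,0,0],[20.7,-37.8,4,0,0,0],[20.7,-37.8,4,0,0,0]]}}

```text
t: 1.45
tool_pos: [0.5044, -0.0945, 0.2148]
tool_rot: [[1.0, 0.0, 0.001], [0.0, -1.0, -0.0], [0.001, 0.0, -1.0]]
contact_force: [1.0, -1.0, -0.4]
width: -0.002
grip_force: 0.0
```

Run:
```python
from h import *
s=ctrl.read_state(); print(s['tool_pos'],s['contact_force'],s['joints'])
```

```text
[ 0.50438451 -0.09447443  0.21484747] [ 0.98913481 -1.01396393 -0.39561595] [ 0.10306287  0.38203476 -0.01303829  1.91731366  0.00665512  0.84176559
 -1.48381153]
```

Call:
{"method": "jog_arm", "body": {"moves": [[5.8,-10.5,3,0,0,0],[5.8,-10.5,5,0,0,0],[5.8,-10.5,6,0,0,0],[5.8,-10.5,6,0,0,0],[5.8,-10.5,6,0,0,0]]}}

```text
t: 2.08
tool_pos: [0.5613, 0.007, 0.1555]
tool_rot: [[1.0, -0.002, 0.0], [-0.002, -1.0, -0.001], [0.0, 0.001, -1.0]]
contact_force: [-0.5, -0.4, -0.2]
width: 0.0
grip_force: 0.0
```

Run:
```python
from h import *
s=ctrl.read_state(); print(s['tool_pos'],s['contact_force'])
t,s=vision.get_image("top"),vision.get_image("scene")
cv2.imwrite("pics/a1.png",np.hstack([cv2.resize(t[160:280,240:340],(400,480)),cv2.resize(s[150:280,220:328],(400,480))])[:,:,::-1])
```

```text
[0.56133468 0.00700156 0.155546  ] [-0.52991371 -0.39769047 -0.18249927]
```

View pics/a1.png

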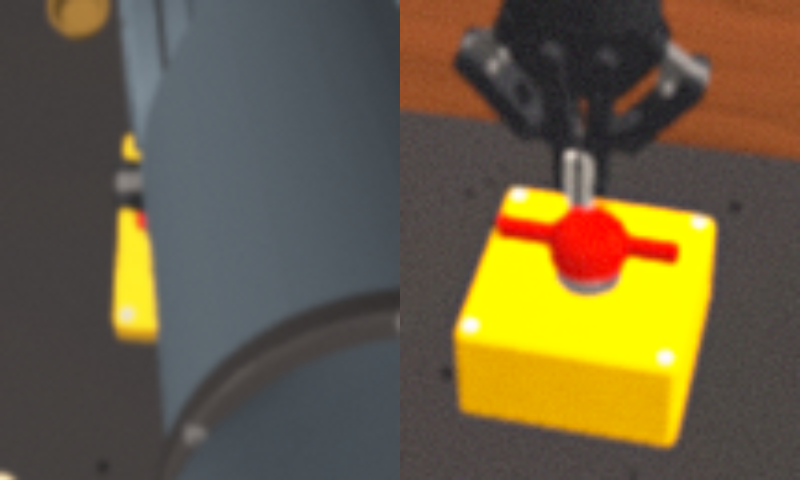

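The scene crop shows the closed fingertips ending at crop (580,205), just above the dome at (588,240). I'll shift 4 mm in y and press.

Call:
{"method": "jog_arm", "body": {"moves": [[0.1,-0.4,0.5,0,0,0],[0.1,-0.4,1.2,0,0,0],[0.1,-0.4,1.7,0,0,0],[0.1,-0.4,2.1,0,0,0],[0.1,-0.4,2.1,0,0,0]]}}

```text
t: 2.8
tool_pos: [0.5625, 0.0127, 0.1336]
tool_rot: [[1.0, 0.001, -0.0], [0.001, -1.0, 0.0], [-0.0, -0.0, -1.0]]
contact_force: [-2.3, 0.5, 4.8]
width: 0.001
grip_force: 2.4
```

Call:
{"method": "jog_arm", "body": {"moves": [[0,0,0.2,0,0,0],[0,0,0.4,0,0,0],[0,0,0.4,0,0,0]]}}

```text
t: 3.18
tool_pos: [0.5625, 0.0128, 0.13]
tool_rot: [[1.0, 0.001, 0.0], [0.001, -1.0, 0.0], [0.0, -0.0, -1.0]]
contact_force: [-2.0, -0.1, 7.1]
width: 0.004
grip_force: 3.6
```

Call:
{"method": "jog_arm", "body": {"moves": [[0,0,0.1,0,0,0],[0,0,0.15,0,0,0],[0,0,0.15,0,0,0]]}}

```text
t: 3.55
tool_pos: [0.5625, 0.0127, 0.129]
tool_rot: [[1.0, 0.001, 0.0], [0.001, -1.0, 0.0], [0.0, -0.0, -1.0]]
contact_force: [-2.9, -0.4, 11.8]
width: 0.005
grip_force: 5.9
```

Call:
{"method": "jog_arm", "body": {"moves": [[0,0,-2,0,0,0],[0,0,-3,0,0,0],[-3.2,-4.0,-3,0,0,0],[-3.2,-4.0,-3,0,0,0],[-3.2,-4.0,-1,0,0,0]]}}

```text
t: 4.18
tool_pos: [0.5314, 0.0531, 0.1391]
tool_rot: [[1.0, 0.002, 0.003], [0.002, -1.0, 0.0], [0.003, -0.0, -1.0]]
contact_force: [-0.4, 0.5, 0.8]
width: -0.003
grip_force: 0.0
```

Run:
```python
from h import *
s=ctrl.read_state(); print(s['tool_pos'],s['contact_force'])
s=vision.get_image("scene")
rs=blob(s,'red',(225,190,320,250)); print(cen(rs)); f,p=cam("scene")
y,x=np.nonzero(rs); print(y.min(),y.max(),x.min(),x.max())
cv2.imwrite("pics/a2.png",cv2.resize(s[150:280,220:330],None,fx=4.5,fy=4.5)[:,:,::-1])
```

```text
[0.5313649  0.0530771  0.13913229] [-0.449149    0.49221823  0.77942563]
((270.44, 218.29882352941178), 425.0)
209 228 247 294
```

View pics/a2.png

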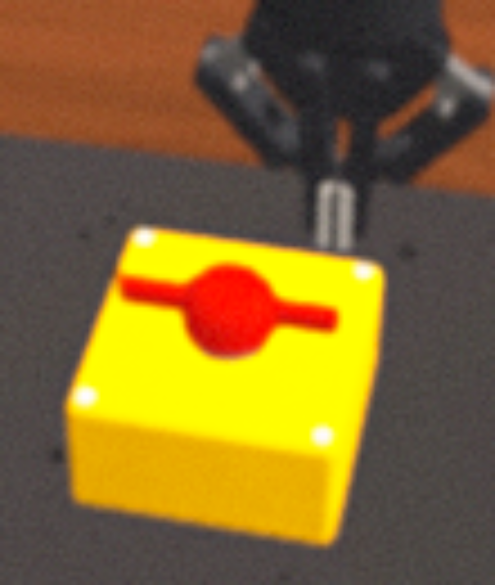

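The mushroom stays lower than before (red centroid went from row 215.7 to 218.3), so it is latched. Its wings run from crop (120,290) to (335,320), and the fingertip at (335,245) is clear behind the left wing. Next I'll descend and work out the arc.

Call:
{"method": "jog_arm", "body": {"moves": [[0,0,1.5,0,0,0],[0,0,3.0,0,0,0],[0.6,0,3.0,0,0,0],[1.1,0,3.0,0,0,0],[1.1,0,3.0,0,0,0]]}}

```text
t: 4.85
tool_pos: [0.5424, 0.0527, 0.1088]
tool_rot: [[1.0, 0.0, 0.001], [0.0, -1.0, 0.0], [0.001, -0.0, -1.0]]
contact_force: [-0.3, -0.0, -0.0]
width: -0.004
grip_force: 0.0
```

Run:
```python
from h import *
s=ctrl.read_state(); p=s['tool_pos']; print(p,s['contact_force'])
x,y=p[:2]-[.5625,.012]
for d in (6,12,18,24,30,36,42,48,54):
    a=np.radians(d); X=x*np.cos(a)+y*np.sin(a); Y=-x*np.sin(a)+y*np.cos(a); print(d,round((X-x)*100,2),round(-(Y-y)*100,2))
```

```text
[0.5424211  0.0527426  0.10879122] [-0.34128087 -0.02201086 -0.00370877]
6 0.44 -0.19
12 0.89 -0.33
18 1.36 -0.42
24 1.83 -0.46
30 2.31 -0.46
36 2.78 -0.4
42 3.24 -0.3
48 3.69 -0.14
54 4.12 0.06
```

Call:
{"method": "jog_arm", "body": {"moves": [[0.44,-0.19,0,0,0,6],[0.89,-0.33,0,0,0,12],[1.36,-0.42,0,0,0,18],[1.83,-0.46,0,0,0,24],[2.31,-0.46,0,0,0,30]]}}

```text
t: 5.48
tool_pos: [0.5645, 0.0578, 0.1088]
tool_rot: [[0.865, -0.502, -0.0], [-0.502, -0.865, 0.001], [-0.0, -0.0, -1.0]]
contact_force: [-2.1, 0.6, 1.1]
width: -0.001
grip_force: 0.9
```

Run:
```python
from h import *
s=ctrl.read_state(); p=s['tool_pos']; R=s['tool_rot']; print(p,s['contact_force'],s['joints'][6])
q=p[:2]-[.5625,.012]
for d in (4,8,12,16,20,24):
    a=np.radians(d); c,n=np.cos(a),np.sin(a); D=np.r_[np.array([[c,n],[-n,c]])@q-q,0]; print(d,np.round(R.T@D*100,2))
```

```text
[0.56446586 0.05779387 0.10878291] [-2.11304902  0.5500848   1.12908135] -2.1622759363978923
4 [ 0.29 -0.14 -0.  ]
8 [ 0.59 -0.26 -0.  ]
12 [ 0.89 -0.35 -0.  ]
16 [ 1.2  -0.43 -0.  ]
20 [ 1.52 -0.48 -0.  ]
24 [ 1.84 -0.52 -0.  ]
```

Call:
{"method": "jog_arm", "body": {"moves": [[0.29,-0.14,0,0,0,4],[0.59,-0.26,0,0,0,8],[0.89,-0.35,0,0,0,12],[1.2,-0.43,0,0,0,16],[1.2,-0.43,0,0,0,16]]}}

```text
t: 6.1
tool_pos: [0.5771, 0.0554, 0.1086]
tool_rot: [[0.696, -0.718, 0.0], [-0.718, -0.696, 0.0], [-0.0, -0.0, -1.0]]
contact_force: [-1.0, 2.5, 0.6]
width: -0.001
grip_force: 0.6
```

Run:
```python
from h import *
s=ctrl.read_state(); p=s['tool_pos']; R=s['tool_rot']; print(p,s['contact_force'],s['joints'][6])
q=p[:2]-[.5625,.012]
for d in (2,4,6,8,-20,-40):
    a=np.radians(d); c,n=np.cos(a),np.sin(a); D=np.r_[np.array([[c,n],[-n,c]])@q-q,0]; print(d,np.round(R.T@D*100,2))
s=vision.get_image("scene")
rs=blob(s,'red',(225,190,320,250)); print(cen(rs))
y,x=np.nonzero(rs); print(y.min(),y.max(),x.min(),x.max())
cv2.imwrite("pics/a3.png",cv2.resize(s[150:280,220:330],None,fx=4.5,fy=4.5)[:,:,::-1])
```

```text
[0.57714115 0.05542536 0.1086171 ] [-1.03926416  2.47721183  0.57006529] -2.358154086169083
2 [ 0.14 -0.07  0.  ]
4 [ 0.29 -0.14  0.  ]
6 [ 0.44 -0.2   0.  ]
8 [ 0.59 -0.25  0.  ]
-20 [-1.27  0.96 -0.  ]
-40 [-2.13  2.3  -0.  ]
((270.67898383371823, 215.54041570438798), 433.0)
199 229 254 288
```

View pics/a3.png

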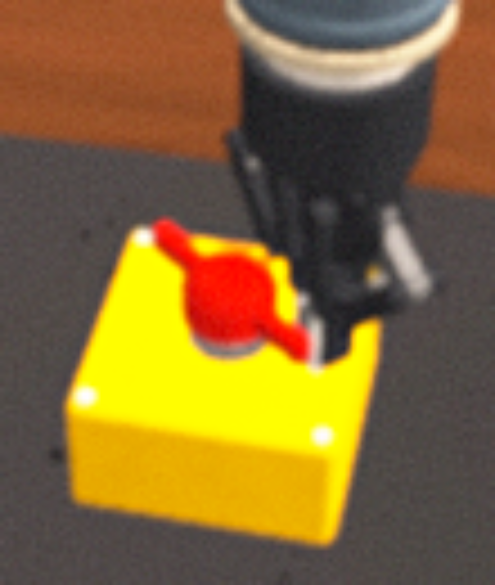

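The mushroom has popped out: the grey stem shows at crop (230,345), and the wing is held turned by the finger at (310,340). I'll back the finger off along the arc.

Call:
{"method": "jog_arm", "body": {"moves": [[-0.68,0.42,0,0,0,-10],[-1.27,0.96,0,0,0,-20],[-1.76,1.59,0,0,0,-30],[-2.13,2.3,0,0,0,-40],[-2.8,3.3,0,0,0,-45]]}}

```text
t: 6.78
tool_pos: [0.534, 0.052, 0.1087]
tool_rot: [[1.0, -0.011, 0.001], [-0.011, -1.0, 0.0], [0.001, -0.0, -1.0]]
contact_force: [0.7, -0.2, -0.1]
width: -0.005
grip_force: 0.0
```

Call:
{"method": "jog_arm", "body": {"moves": [[-1,0,-2,0,0,0],[-1.5,0,-6,0,0,0],[-1.5,0,-8,0,0,0],[-1.5,0,-8,0,0,0]]}}

```text
t: 7.28
tool_pos: [0.5199, 0.0525, 0.1901]
tool_rot: [[1.0, -0.016, 0.004], [-0.016, -1.0, 0.0], [0.004, -0.001, -1.0]]
contact_force: [0.4, -0.3, -0.1]
width: 0.001
grip_force: 0.0
```

Run:
```python
from h import *
s=ctrl.read_state(); p=s['tool_pos']; R=s['tool_rot']; print(p,R,s['contact_force'],s['joints'])
s=vision.get_image("scene");rs=blob(s,'red',(225,190,320,250)); print(cen(rs))
y,x=np.nonzero(rs); print(y.min(),y.max(),x.min(),x.max())
print(np.round(R.T@([.493,-.241,.135]-p)*100,1))
```

```text
[0.51985509 0.05246396 0.19008855] [[ 9.99868383e-01 -1.57637968e-02  3.83656569e-03]
 [-1.57657816e-02 -9.99875593e-01  4.87641010e-04]
 [ 3.82840132e-03 -5.48063285e-04 -9.99992521e-01]] [ 0.39465778 -0.34087896 -0.12286882] [-0.17755734  0.42366502 -0.01836657  1.92870512  0.01104795  0.78545758
 -1.78864438]
((270.05882352941177, 215.60859728506787), 442.0)
207 225 245 294
[-2.2 29.4  5.5]
```

The mushroom is back at its original popped and untwisted place. Next is the reset button.

Call:
{"method": "jog_arm", "body": {"moves": [[-2.2,29.4,1,0,0,-1],[-2.2,29.4,1,0,0,-1],[-2.2,29.4,1,0,0,-1],[-2.2,29.4,1,0,0,-1],[-2.2,29.4,2,0,0,-1]]}}

```text
t: 7.95
tool_pos: [0.491, -0.2442, 0.1676]
tool_rot: [[1.0, -0.001, -0.0], [-0.001, -1.0, -0.001], [-0.0, 0.001, -1.0]]
contact_force: [0.5, 0.8, -0.5]
width: 0.003
grip_force: 0.0
```

Run:
```python
from h import *
s=ctrl.read_state(); p=s['tool_pos']; R=s['tool_rot']; print(p,s['contact_force'])
print(np.round(R.T@([.493,-.241,.110]-p)*100,2))
```

```text
[ 0.49103935 -0.24422379  0.16756454] [ 0.52420913  0.76938311 -0.46310188]
[ 0.2  -0.33  5.76]
```

Call:
{"method": "jog_arm", "body": {"moves": [[0.2,-0.3,2,0,0,0],[0.2,-0.3,4,0,0,0],[0.2,-0.3,5,0,0,0],[0.2,-0.3,5,0,0,0]]}}

```text
t: 8.45
tool_pos: [0.4934, -0.2378, 0.1174]
tool_rot: [[1.0, 0.001, -0.002], [0.001, -1.0, 0.001], [-0.002, -0.001, -1.0]]
contact_force: [-0.8, 0.7, -0.2]
width: 0.001
grip_force: 0.0
```

Run:
```python
from h import *
s=ctrl.read_state(); p=s['tool_pos']; print(p,s['contact_force'])
s=vision.get_image("scene");t=vision.get_image("top"); f,c=cam("scene")
for o in (0,.025):
    v=c['R']@(p-[0,0,o])+c['t']; print(v[:2]/v[2]*f+[c['cx'],c['cy']])
cv2.imwrite("pics/a4.png",np.hstack([cv2.resize(s[140:230,120:220],(400,360)),cv2.resize(t[200:290,350:450],(400,360))])[:,:,::-1])
```

```text
[ 0.49344404 -0.23776714  0.11739022] [-0.83018115  0.69406059 -0.19290922]
[160.94942488 171.84951428]
[162.87275401 180.91923346]
```

View pics/a4.png

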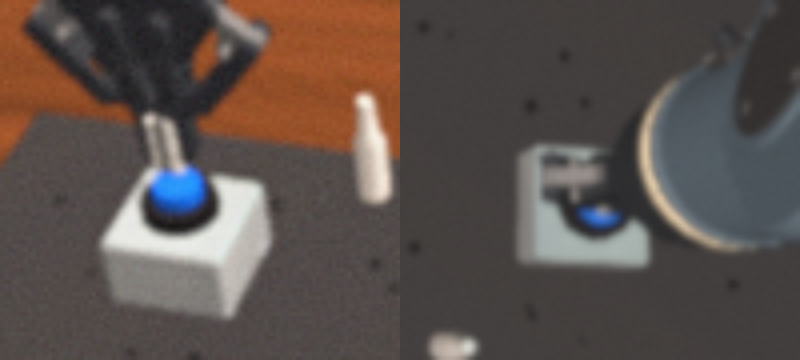

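The crops show the fingertips at scene crop (165,172), over the blue button at (180,185), and in the top crop the tip is at about (600,207) on the blue. That is within a few millimetres, so I'll press straight down.

Call:
{"method": "jog_arm", "body": {"moves": [[0,0.2,0.6,0,0,0],[0,0.2,1.1,0,0,0],[0,0.2,1.5,0,0,0],[0,0.2,1.5,0,0,0]]}}

```text
t: 9.05
tool_pos: [0.494, -0.2401, 0.1031]
tool_rot: [[1.0, 0.001, -0.0], [0.001, -1.0, 0.0], [-0.0, -0.0, -1.0]]
contact_force: [-0.2, -0.5, 1.5]
width: -0.0
grip_force: 0.9
```

Contact at a tip height of about 0.078. I'll press on in small steps.

Call:
{"method": "jog_arm", "body": {"moves": [[0,0,0.2,0,0,0],[0,0,0.4,0,0,0],[0,0,0.4,0,0,0]]}}

```text
t: 9.43
tool_pos: [0.494, -0.2401, 0.0994]
tool_rot: [[1.0, 0.001, -0.0], [0.001, -1.0, -0.0], [-0.0, 0.0, -1.0]]
contact_force: [-1.1, 0.8, 3.7]
width: -0.005
grip_force: 2.0
```

Call:
{"method": "jog_arm", "body": {"moves": [[0,0,0.1,0,0,0],[0,0,0.2,0,0,0],[0,0,0.2,0,0,0]]}}

```text
t: 9.8
tool_pos: [0.494, -0.2401, 0.098]
tool_rot: [[1.0, 0.001, 0.0], [0.001, -1.0, -0.0], [0.0, 0.0, -1.0]]
contact_force: [-2.6, 2.1, 12.5]
width: -0.0
grip_force: 6.3
```

The force rose sharply past 5 N to 12.5 N, so the button is at the bottom. Moving clear.

Call:
{"method": "jog_arm", "body": {"moves": [[0,0,-2,0,0,0],[0,0,-6,0,0,0],[0,0,-11,0,0,0],[0,0,-15,0,0,0],[0,0,-15,0,0,0]]}}

```text
t: 10.42
tool_pos: [0.4955, -0.2407, 0.2502]
tool_rot: [[1.0, 0.001, 0.006], [0.001, -1.0, -0.002], [0.006, 0.002, -1.0]]
contact_force: [-0.2, -0.4, -0.7]
width: 0.004
grip_force: 0.0
```

Call:
{"method": "jog_arm", "body": {"moves": [[0,12,0,0,0,0],[0,12,0,0,0,0],[0,12,0,0,0,0],[0,12,0,0,0,0]]}}

```text
t: 10.92
tool_pos: [0.4939, -0.3594, 0.2459]
tool_rot: [[1.0, 0.001, -0.001], [0.001, -1.0, 0.002], [-0.001, -0.002, -1.0]]
contact_force: [0.5, 0.5, -0.3]
width: 0.002
grip_force: 0.0
```

Run:
```python
from h import *
s=vision.get_image("scene")
print(ctrl.read_state()['contact_force'],cen(blob(s,'red',(225,190,320,250))),cen(blob(s,'blue',(145,170,190,205))))
cv2.imwrite("pics/end.png",s[:,:,::-1])
```

```text
[ 0.61366661 -0.62199181  0.80474822] ((270.21315192743765, 215.69160997732428), 441.0) ((164.21917808219177, 187.04109589041096), 146.0)
```

View pics/end.png

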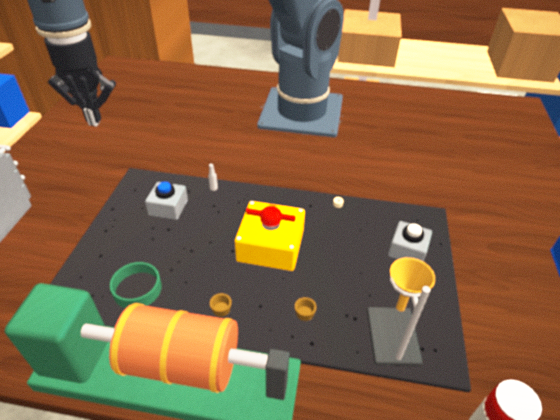

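The mushroom is out at (270,216), the blue button is out at (164,187), nothing else has moved, and the arm is clear at (92,115).

```bash
python3 -c "
from plant import order; print(order.finish_job())"
```

```text
the job is handed in; nothing more can be done
None
```

The job is handed in: the red stop latched, was twisted free and popped back out, the blue reset was pressed to its bottom stop, and the arm ended clear at about 11 s with nothing else moved.

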